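# Cull the chipped wheels from the leaning rack

### The arm

A 6-joint arm with a two-finger parallel gripper is mounted at the origin on the work surface. World frame = base frame: x ahead of the robot, y to its left, z up, the work surface at z = 0. Lengths are in mm, angles in rad, forces in N, time in s.
With the tool pointing down it reaches from about 300 to 950 mm from the base axis. Payload 3.1 kg.
Tool frame: the origin (TCP) lies midway between the tips of the shut fingers; the grasp point (between the pads) lies 19 mm behind it; x points along the fingers, y is the direction in which the jaws open and shut, and the axes are right-handed (so a half turn about x gives the same grasp; the last joint's range is limited). The gripper opens to 85 mm and grips with 20 to 120 N. Pads are 22 mm wide; open, the fingers measure 114 mm over their backs; the gripper's body (76 mm by 85 mm) begins 54 mm behind the grasp point. The pads swing forward as they close: fully open they stand 13 mm farther back than shut.
Start: joints at [1.26, 0.308, 1.634, -0, 1.2, -0.07], TCP at [149.076, 606.967, 231.272] pointing down, gripper open.
Joint ranges: [-3.06, 3.06], [-0.79, 1.96], [0.05, 2.63], [-1.19, 4.34], [0.05, 2.64], [-2.94, 2.94]. Speed limits (rad/s): [2.79, 2.79, 3.14, 3.14, 3.14, 3.14].

### API

Orientations are given as [roll, pitch, yaw] about the fixed x, y, z axes, in that order (R = Rz(yaw) Ry(pitch) Rx(roll)).
In Python, from station import r gives the robot as it stands.
- The arm moves only by the tool send_rows, never from a script. Its argument "targets" is a list of rows, each a list of 7 numbers: the finger opening in m, from 0 to 0.0854, then the shift along the tool's x, y, z in m, then the turn, a rotation vector about the tool's x, y, z in degrees. A call has 1 to 20 rows; each row is the pose to reach, as a shift and turn from the pose commanded when the call began, along the tool's axes at that moment; what a row does not reach only later rows make up. A row lasts 1/8 s, in which the tool goes at most 62.5 mm and 10.7 degrees, less where a joint would pass 70% of its speed; a pose out of reach is approached as far as the arm can. A call with a gripper value outside its range is refused whole. The fingers move at their own pace and stop on an object; "grip_force" is the grip in N (left out, the last holds). Time passes only in rows, so rows that repeat a pose let the fingers close. It gives the time, the measured TCP pose, the force and the opening at its end, in the units of the state.
- r.get_state(): the state, without advancing time (a new reading comes with each control period).
- r.camera(name): name is "scene" or "top" or "wrist"; returns a dict with "img" (400x640x3 uint8, red, green, blue), "fx", "fy", "cx", "cy" (pixels), "T" (4x4, takes a point from camera to world coordinates). Camera axes: x right, y down, z forward; pixel columns grow to the right and rows downward; lengths in mm; the calibration is good to about 2 mm. The wrist camera is an equidistant fisheye: a pixel r from the principal point sees the ray r / f radians off the axis. A picture is of the moment at which its call begins. There is no depth.
- r.finish_job(): hands the job in, once; it reports no verdict.
The state is a dict: "t": time; "q": joint angles; "dq": joint speeds; "tau": joint torques, N m; "eef_pos": TCP position; "eef_rot": TCP orientation; "ft_force": force on the tool from outside, world axes, zero at the start; "torque": the same for the moment, N m; "finger_gap": finger opening in mm.
Only numpy, scipy, OpenCV 4.12 (cv2) and the standard library are available. Lean on these libraries where they do the work, as an engineer would, in place of code of your own. Each camera call takes 0.05 s, during which the arm holds its last target.

### The job

Check the grinding wheels in the rack: two of the five have a damaged rim. Take both damaged wheels out and put them in the steel scrap tray, leave the sound wheels standing in their slots, and do not disturb the compound bar, the tin and the brush that lie in front of the rack.

Things in the scene. Friction and masses are not known exactly. Their poses are not given: they have to be found in the camera images.
- rack: Fixed wooden rack; base board 150 (own x) x 514 (own y) x 12 mm, origin at the centre of its underside. Five slots in a row along its y, at y = -192, -96, 0, 96, 192 mm. Its -x side faces the robot. The wheels lean 30 degrees, tops towards its -x: up along a wheel's face is (-0.5, 0, 0.866) in the rack's frame. Pull wheels out along that line.
- rack_foot (a point): Middle of the centre slot's floor (rack x 30, z 50 mm). Slots are 22 mm wide, their walls 20 mm high along the lean. A standing wheel's centre is 40 mm up the lean from its slot floor. Its lower face rests on two 10 mm rods, 55 mm long up the lean, 44 mm free between them: a finger passes there under the wheel's middle.
- tray: Fixed open steel scrap tray on the bench to the robot's right, outside 280 (own x) x 180 (own y) x 50 mm high, walls and floor 5 mm. Origin: centre of its underside. Empty at the start.
- wheel_a: Grey abrasive wheel, 80 mm diameter, 18 mm thick, 20 mm bore (not for gripping), 0.2 kg, leaning in any one of the slots. Origin: disc centre; x axis: its axle; z axis: up along its face to the topmost rim. Sound: full round rim.
- wheel_b: Grey abrasive wheel, 80 mm diameter, 18 mm thick, 20 mm bore (not for gripping), 0.2 kg, leaning in any one of the slots. Origin: disc centre; x axis: its axle; z axis: up along its face to the topmost rim. Damaged: a bite is broken out of the rim, 40 to 82 degrees from its own +z towards its own +y, up to 21 mm deep. The rim at the top is whole.
- wheel_c: Grey abrasive wheel, 80 mm diameter, 18 mm thick, 20 mm bore (not for gripping), 0.2 kg, leaning in any one of the slots. Origin: disc centre; x axis: its axle; z axis: up along its face to the topmost rim. Sound: full round rim.
- wheel_d: Grey abrasive wheel, 80 mm diameter, 18 mm thick, 20 mm bore (not for gripping), 0.2 kg, leaning in any one of the slots. Origin: disc centre; x axis: its axle; z axis: up along its face to the topmost rim. Damaged: a piece of the rim is snapped off along a straight line 27 mm from the centre, centred 68 degrees from its own +z towards its own -y (from 20 to 116 degrees). The rim at the top is whole.
- wheel_e: Grey abrasive wheel, 80 mm diameter, 18 mm thick, 20 mm bore (not for gripping), 0.2 kg, leaning in any one of the slots. Origin: disc centre; x axis: its axle; z axis: up along its face to the topmost rim. Sound: full round rim.
- compound_bar: Bystander: loose tan bar of polishing compound, 110 x 45 x 30 mm, lying before the rack. Origin: centre of its underside.
- tin: Bystander: loose closed dark tin, 68 mm diameter, 32 mm high, before the rack. Origin: centre of its underside.
- brush: Bystander: loose hand brush 160 mm long, lying before the rack.
There are look-alikes about, which are no part of the job. What is shaped like the wheel_d but red or turquoise is not meant.

How it is judged (in metres and radians):
At the end, for the whole second after the job is handed in: Both damaged wheels (wheel_b, wheel_d) at rest in the tray: centre within 122 mm of the tray centre along it, 75 mm across it, and under 60 mm above its underside (flat, leaning or standing). Sound wheels within 15 mm of their start, bystanders within 30 mm (x of wheel_b in the frame of tray between -0.122 and 0.122 m and y of wheel_b in the frame of tray between -0.075 and 0.075 m and z of wheel_b in the frame of tray between 0 and 0.06 m and linear speed of each of wheel_b, wheel_d below 0.02 m/s and x of wheel_d in the frame of tray between -0.122 and 0.122 m and y of wheel_d in the frame of tray between -0.075 and 0.075 m and z of wheel_d in the frame of tray between 0 and 0.06 m and distance of each of wheel_a, wheel_c, wheel_e from where it was at the start of the episode below 0.015 m and distance of each of compound_bar, tin, brush from where it was at the start of the episode below 0.03 m); the robot touches nothing.
It fails at once if a sound wheel is taken out or pushed more than 40 mm from where it stood (distance of any of wheel_a, wheel_c, wheel_e from where it was at the start of the episode above 0.04 m).
It fails at once if a bystander is shifted more than 50 mm (distance of any of compound_bar, tin, brush from where it was at the start of the episode above 0.05 m).
It also fails if it takes over 72 s, if anything falls off the work surface, if the arm or the gripper's body presses on something with over 40 N, if the wrist force passes 120 N, or if a joint passes its speed limit or range.

## Working session

There is one attempt and no reset: what is moved stays moved. The work goes in short steps, Python scripts to look and compute and a tool call to move; the robot and the scene stay as the last step left them, time stands still between calls to the robot, and variables do not carry over. Pictures are saved under pics/ and viewed, and the job is handed in when it is done.

Besides the shell and the picture viewer there is one more tool, called after "Call:" as name([rows], argument=value, ...), one row to a line, values as JSON. send_rows: Moves the arm, as the interface text tells. Its arguments: {"type":"object","properties":{"targets":{"type":"array"},"grip_force":{"type":"number"}},"required":["targets"]}

```bash
ls; mkdir -p pics
python3 - <<'E'
from station import r
import cv2,numpy as np
s=r.get_state();print(s)
for n in("scene","top","wrist"):
    c=r.camera(n);cv2.imwrite(f"pics/{n}0.png",c["img"][:,:,::-1]);print(n,c["fx"],c["fy"],c["cx"],c["cy"],np.round(c["T"],3).tolist())
E
```

```text
pics
{'t': 0.0, 'q': array([ 1.26031443e+00,  3.09035071e-01,  1.63523221e+00, -1.24409160e-05,
        1.19970227e+00, -6.96614715e-02]), 'dq': array([ 0.00162086,  0.00193872, -0.00193856, -0.00077206, -0.00054084,
       -0.00085828]), 'tau': array([ 8.11643367e-04, -4.15251017e+01, -2.76664782e+01,  1.64054370e-06,
        1.02642254e-02, -8.06882753e-06]), 'eef_pos': array([148.80878655, 606.15190214, 230.00661841]), 'eef_rot': array([-1.63558453,  1.5684194 , -1.87640044]), 'ft_force': array([-0.51648307,  0.27160357,  0.39392905]), 'torque': array([0.04796802, 0.03214618, 0.00402514]), 'finger_gap': 85.50085331822733}
scene 462.38006816995943 462.38006816995943 320.5211932939359 206.87022931197959 [[-0.037, 0.588, -0.808, 1401.832], [0.999, 0.032, -0.022, 1.53], [0.013, -0.808, -0.588, 754.267], [0.0, 0.0, 0.0, 1.0]]
top 429.12594005930873 429.12594005930873 320.6796194320834 198.23522954162175 [[0.005, -0.999, 0.044, 442.685], [-1.0, -0.004, 0.016, -28.688], [-0.016, -0.044, -0.999, 1097.976], [0.0, 0.0, 0.0, 1.0]]
wrist 309.70691628693146 309.70691628693146 321.8178370422015 196.05141357834324 [[0.238, 0.937, 0.257, 84.858], [0.971, -0.229, -0.065, 622.023], [-0.002, 0.265, -0.964, 371.786], [0.0, 0.0, 0.0, 1.0]]
```

View pics/scene0.png

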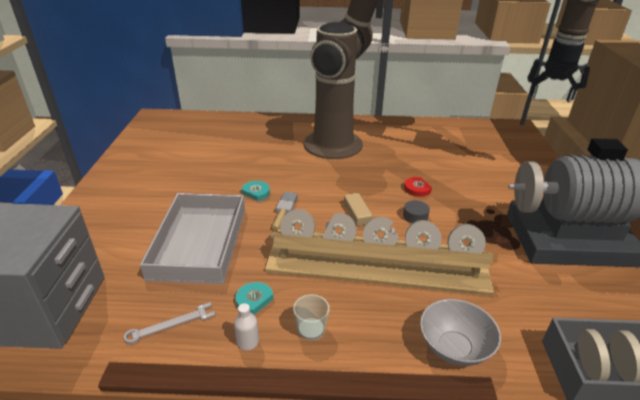

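View pics/top0.png

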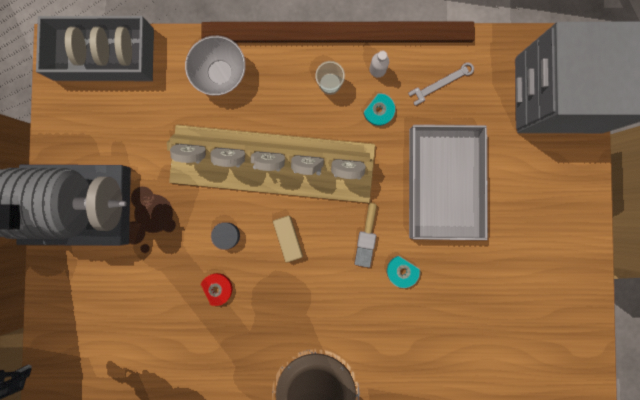

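View pics/wrist0.png

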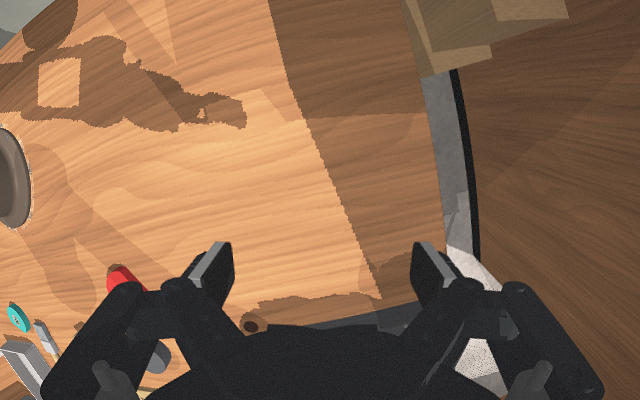

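Run:
```python
import cv2
a=cv2.imread("pics/scene0.png")[200:295,260:500];cv2.imwrite("pics/s1.png",cv2.resize(a,None,fx=3.3,fy=3.3,interpolation=cv2.INTER_CUBIC))
a=cv2.imread("pics/top0.png")[115:210,160:385];cv2.imwrite("pics/t1.png",cv2.resize(a,None,fx=3.5,fy=3.5,interpolation=cv2.INTER_CUBIC))
```

```text
(no output)
```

View pics/s1.png

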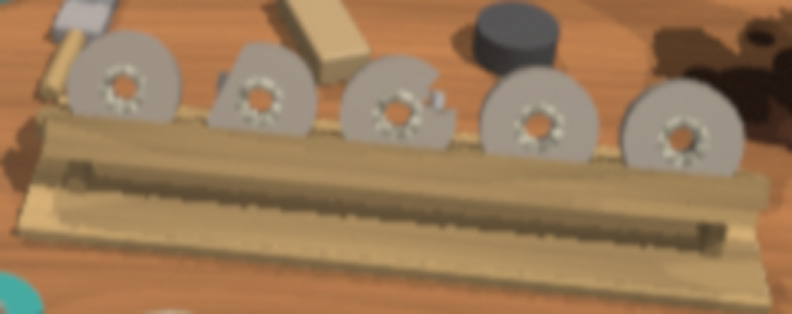

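View pics/t1.png

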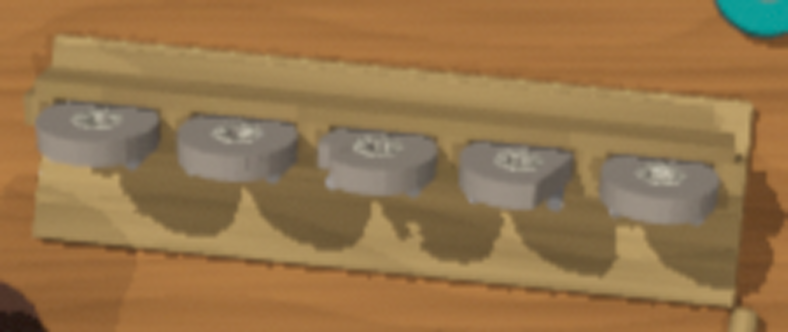

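The scene view shows five wheels with bores near (298,227), (339,231), (381,234), (424,238), (467,242). The 2nd from scene-left, (339,231), has a straight snapped edge on its -y side, so it is wheel_d. The 3rd, (381,234), has a bite on its +y side, so it is wheel_b. The top view agrees: d is at (308,160) and b at (268,157). The turquoise and red discs on the bench are decoys. Next I triangulate.

```bash
cat > h.py <<'E'
from station import r
import cv2,numpy as np
from scipy.spatial.transform import Rotation as R
def ray(c,uv):
    d=np.array([(uv[0]-c["cx"])/c["fx"],(uv[1]-c["cy"])/c["fy"]])
    if c.get("fish"):
        th=np.hypot(*d); v=np.r_[d/th*np.sin(th),np.cos(th)]
    else: v=np.r_[d,1]
    v=c["T"][:3,:3]@v; return c["T"][:3,3],v/np.linalg.norm(v)
def plane(c,uv,z):
    o,v=ray(c,uv); return o+v*(z-o[2])/v[2]
def tri(L):
    A=0;b=0
    for o,v in L:
        P=np.eye(3)-np.outer(v,v);A=A+P;b=b+P@o
    p=np.linalg.solve(A,b)
    return p,[np.linalg.norm((np.eye(3)-np.outer(v,v))@(p-o)) for o,v in L]
def cam(n):
    c=r.camera(n)
    if n=="wrist":c["fish"]=1
    return c
def proj(c,p):
    q=np.linalg.inv(c["T"])@np.r_[p,1];q=q[:3]
    if c.get("fish"):
        a=np.arctan2(np.hypot(q[0],q[1]),q[2]);d=q[:2]/np.hypot(q[0],q[1])*a
    else:d=q[:2]/q[2]
    return d*c["fx"]+[c["cx"],c["cy"]]
E
python3 - <<'E'
from h import *
s=cam("scene");t=cam("top")
S=np.array([(125,88),(261,101),(399,113),(540,127),(684,140)])/3.3+[260,200]-.35
T=np.array([(660,173),(518,159),(378,147),(236,132),(98,120)])/3.5+[160,115]-.35
P=[]
for a,b in zip(S,T):
    p,e=tri([ray(s,a),ray(t,b)]);P.append(p);print(p.round(1),np.round(e,1))
P=np.array(P);d=P[4]-P[0];print("yaw(of +y axis)",np.degrees(np.arctan2(-d[0],d[1])),np.linalg.norm(d)/4,P.mean(0))
I=t["img"];h=cv2.cvtColor(I,cv2.COLOR_RGB2HSV)
# tray corners (outer, top edge z=50)
for uv in[(411,126),(487,126),(487,242),(411,240)]:print(plane(t,uv,50).round(1))
for uv in[(225,236),(288,239),(367,237)]:print(plane(t,uv,25).round(1))
# rack board corners, top view z=12
for uv in [((55/3.5)+160,115+37/3.5),(160+750/3.5,115+103/3.5),(160+735/3.5,115+303/3.5),(160+35/3.5,115+238/3.5)]:print("rack",plane(t,uv,12).round(1))
E
```

```text
[568.3 -75.5  89.8] [1.6 1.6]
[577.6  20.   89.6] [1.2 1.2]
[585.6 114.8  89.5] [1.3 1.3]
[595.5 210.6  89.5] [0.5 0.5]
[603.6 305.6  89. ] [1.2 1.2]
yaw(of +y axis) -5.294356596159279 95.68791852862333 [586.12590752 115.09424901  89.48272736]
[ 667.8 -232.8   50. ]
[ 668.1 -418.2   50. ]
[ 385.1 -414.8   50. ]
[ 388.8 -231.6   50. ]
[394.7 227.4  25. ]
[388.2  69.5  25. ]
[ 394.3 -127.3   25. ]
rack [676.  361.8  12. ]
rack [ 628.5 -146.9   12. ]
rack [ 483.1 -136.    12. ]
rack [528.2 373.4  12. ]
```

```bash
cat >> h.py <<'E'
yaw=np.radians(-5.3)
xr=np.array([np.cos(yaw),np.sin(yaw),0]);yr=np.array([-np.sin(yaw),np.cos(yaw),0]);zz=np.array([0,0,1.])
up=-.5*xr+.866*zz; n=.866*xr+.5*zz
WB=np.array([578.4,115.8,85.0]);WD=np.array([569.5,20.2,85.0])
def pose(s=None):
    s=s or r.get_state();return np.array(s["eef_pos"]),R.from_euler("xyz",s["eef_rot"]).as_matrix()
def Rt(a,y): return np.c_[a,y,np.cross(a,y)]
def rel(p,Rm,s=None):
    p0,R0=pose(s);return (R0.T@(p-p0)).round(1),np.degrees(R.from_matrix(R0.T@Rm).as_rotvec()).round(2)
E
python3 - <<'E'
from h import *
p,R0=pose();print(R0.round(3))
for sg in(1,-1):
    Rm=Rt(-up,sg*n);print(sg,rel(WD+up*(8+130),Rm), (WD+up*138).round(1))
E
```

```text
[[-0.     0.238  0.971]
 [-0.001  0.971 -0.238]
 [-1.    -0.001 -0.   ]]
1 (array([  26.7, -479.3,  480. ]), array([ 79.51, -21.26,  24.78])) [500.8  26.6 204.5]
-1 (array([  26.7, -479.3,  480. ]), array([-95.97, -25.78, -22.12])) [500.8  26.6 204.5]
```

Call:
send_rows([
  [0.05, 0.027, -0.479, 0.48, 79.5, -21.3, 24.8],
  [0.05, 0.027, -0.479, 0.48, 79.5, -21.3, 24.8],
  [0.05, 0.027, -0.479, 0.48, 79.5, -21.3, 24.8],
  [0.05, 0.027, -0.479, 0.48, 79.5, -21.3, 24.8],
  [0.05, 0.027, -0.479, 0.48, 79.5, -21.3, 24.8],
  [0.05, 0.027, -0.479, 0.48, 79.5, -21.3, 24.8],
  [0.05, 0.027, -0.479, 0.48, 79.5, -21.3, 24.8],
  [0.05, 0.027, -0.479, 0.48, 79.5, -21.3, 24.8],
  [0.05, 0.027, -0.479, 0.48, 79.5, -21.3, 24.8],
  [0.05, 0.027, -0.479, 0.48, 79.5, -21.3, 24.8],
  [0.05, 0.027, -0.479, 0.48, 79.5, -21.3, 24.8],
  [0.05, 0.027, -0.479, 0.48, 79.5, -21.3, 24.8],
  [0.05, 0.027, -0.479, 0.48, 79.5, -21.3, 24.8],
  [0.05, 0.027, -0.479, 0.48, 79.5, -21.3, 24.8],
  [0.05, 0.027, -0.479, 0.48, 79.5, -21.3, 24.8],
  [0.05, 0.027, -0.479, 0.48, 79.5, -21.3, 24.8],
], grip_force=50)

```text
t: 2.25
eef_pos: [500.7, 28.6, 204.3]
eef_rot: [1.572, 1.046, -0.089]
ft_force: [0.2, 0.0, 0.6]
finger_gap: 50.0
```

Run:
```python
from h import *
s=r.get_state();print(s["t"],s["q"].round(3),s["eef_pos"].round(1),s["finger_gap"],s["ft_force"].round(1))
print(rel(WD+up*138,Rt(-up,n),s))
c=cam("wrist");np.save("pics/w1.npy",c,allow_pickle=True)
im=c["img"][:,:,::-1].copy()
for P in (WD,WB):
  for q in (P+9*n,P+9*n+40*up, P+40*up-9*n): print(proj(c,q).round(1))
cv2.imwrite("pics/w1.png",im)
```

```text
2.25 [-0.003 -0.177  2.306 -0.091  0.491  0.157] [500.7  28.6 204.3] 50.04537450648381 [0.2 0.  0.6]
(array([-0.1,  0.3,  2. ]), array([ 0.1 , -0.11, -0.06]))
[331.2 188. ]
[332.7 199.8]
[310.3 199.8]
[331.8  83.1]
[333.6  78.1]
[309.9  78. ]
```

View pics/w1.png

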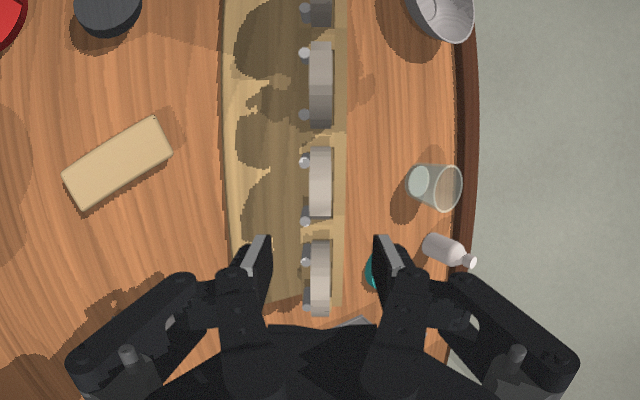

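Run:
```python
from h import *
c=np.load("pics/w1.npy",allow_pickle=True).item()
for W in(WD,WB):
  for sg in(1,-1):print("rod tip",proj(c,W-14*n+15*up+sg*27*yr).round(1))
  print("rim",proj(c,W+40*yr+9*n).round(1),proj(c,W-40*yr+9*n).round(1))
im=c["img"][30:330,220:420,::-1];cv2.imwrite("pics/w1c.png",cv2.resize(im,None,fx=2,fy=2,interpolation=cv2.INTER_CUBIC))
```

```text
rod tip [305.3 161.7]
rod tip [306.  220.8]
rim [331.5 145. ] [330.7 228.3]
rod tip [305.1  50.6]
rod tip [305.1 112.9]
rim [331.9  40.1] [331.7 127.4]
```

View pics/w1c.png

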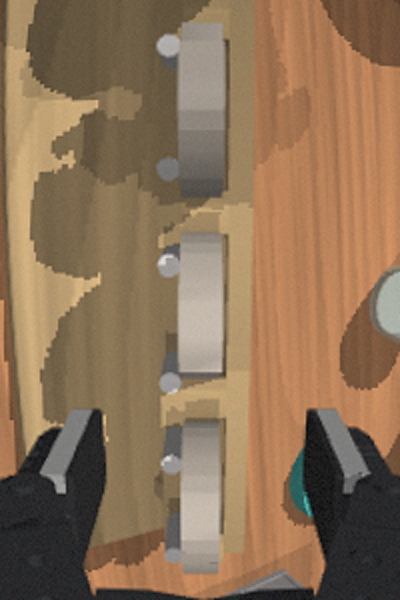

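Call:
send_rows([
  [0.05, 0.03, 0, 0.002, 0, 0, 0],
  [0.05, 0.065, 0, 0.002, 0, 0, 0],
  [0.05, 0.095, 0, 0.002, 0, 0, 0],
  [0.05, 0.115, 0, 0.002, 0, 0, 0],
  [0.05, 0.13, 0, 0.002, 0, 0, 0],
  [0.05, 0.13, 0, 0.002, 0, 0, 0],
  [0.05, 0.13, 0, 0.002, 0, 0, 0],
])

```text
t: 3.18
eef_pos: [565.7, 19.7, 92.1]
eef_rot: [1.572, 1.046, -0.091]
ft_force: [0.0, -0.2, 0.5]
finger_gap: 50.1
```

Run:
```python
from h import *
s=r.get_state();print(s["t"],s["ft_force"].round(1),rel(WD+up*8,Rt(-up,n),s))
c=cam("wrist");cv2.imwrite("pics/w2.png",c["img"][:,:,::-1])
```

```text
3.175 [ 0.  -0.2  0.5] (array([ 0. , -0.3, -0.9]), array([ 0.  , -0.06, -0.07]))
```

View pics/w2.png

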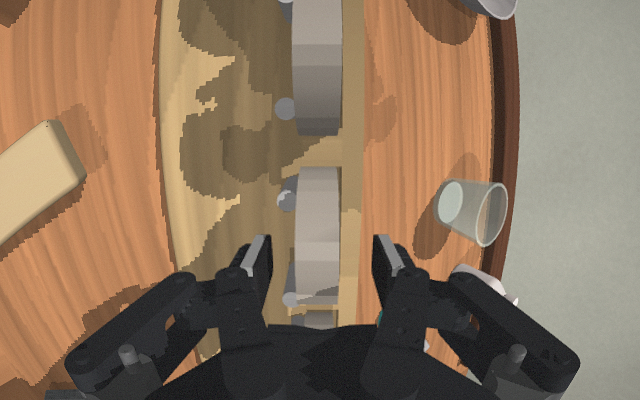

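Call:
send_rows([
  [0.015, 0, 0, 0, 0, 0, 0],
  [0.012, 0, 0, 0, 0, 0, 0],
  [0.012, 0, 0, 0, 0, 0, 0],
  [0.012, 0, 0, 0, 0, 0, 0],
  [0.012, 0, 0, 0, 0, 0, 0],
  [0.012, 0, 0, 0, 0, 0, 0],
], grip_force=60)

```text
t: 3.98
eef_pos: [565.7, 19.4, 92.3]
eef_rot: [1.572, 1.046, -0.091]
ft_force: [-4.2, -0.8, 6.4]
finger_gap: 17.0
```

Call:
send_rows([
  [0.012, -0.015, 0, 0, 0, 0, 0],
  [0.012, -0.04, 0, 0, 0, 0, 0],
  [0.012, -0.07, 0, 0, 0, 0, 0],
  [0.012, -0.1, 0, 0, 0, 0, 0],
  [0.012, -0.13, 0, 0, 0, 0, 0],
  [0.012, -0.16, 0, 0, 0, 0, 0],
  [0.012, -0.16, 0, 0, 0, 0, 0],
])

```text
t: 4.85
eef_pos: [486.4, 26.8, 232.2]
eef_rot: [1.573, 1.042, -0.09]
ft_force: [-0.4, -0.3, -1.3]
finger_gap: 17.2
```

Run:
```python
from h import *
s=r.get_state();print(s["t"],s["finger_gap"],s["ft_force"].round(1),s["eef_pos"].round(1))
c=cam("wrist");cv2.imwrite("pics/w3.png",c["img"][:,:,::-1])
c=cam("scene");cv2.imwrite("pics/s3.png",cv2.resize(c["img"][100:320,140:520,::-1],None,fx=2,fy=2))
# tray measure: two views corners of top rim
t=cam("top");g=t["img"]
cv2.imwrite("pics/t3.png",cv2.resize(g[110:255,395:500,::-1],None,fx=4,fy=4))
```

```text
4.85 17.23160147956819 [-0.4 -0.3 -1.3] [486.4  26.8 232.2]
```

View pics/w3.png

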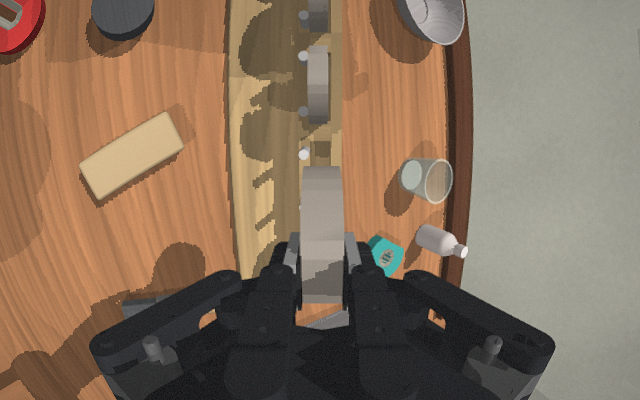

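View pics/s3.png

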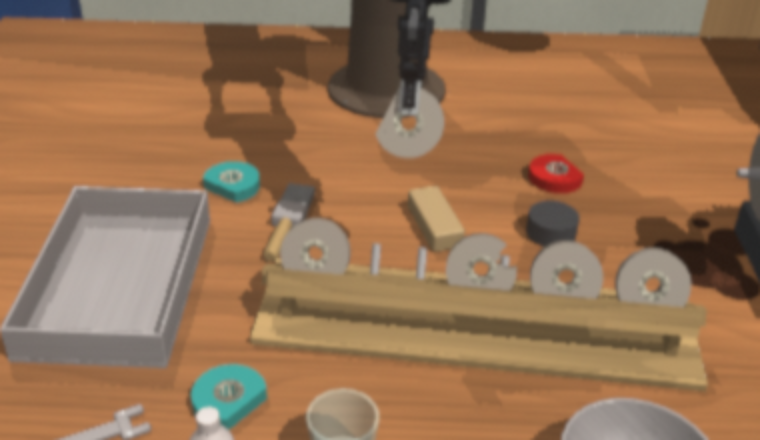

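View pics/t3.png

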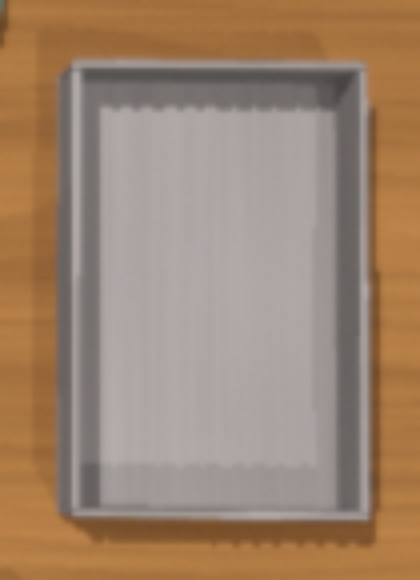

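```bash
cat >> h.py <<'E'
TC=np.array([527.,-323.,0])
def place(tx,h,ty=0):  # TCP pose: tool down, jaws along xr-ish world x; h = TCP height
    return TC+[tx,ty,h], Rt(np.array([0,0,-1.]),np.array([1.,0,0]))
E
python3 - <<'E'
from h import *
s=cam("scene");t=cam("top")
S=np.array([(165,335),(8,328),(77,188),(208,193)])/2+[140,100]
T=np.array([(70,65),(365,65),(370,517),(68,517)])/4+[395,110]-.4
P=[]
for a,b in zip(S,T):
    p,e=tri([ray(s,a),ray(t,b)]);P.append(p);print(p.round(1),np.round(e,1),plane(t,b,50).round(1))
print(np.mean(P,0))
p,Rm=place(-60,130);print(rel(p,Rm),p)
E
```

```text
[ 668.4 -233.8   47.4] [2.1 2.1] [ 668.1 -235.5   50. ]
[ 667.4 -410.5   49.5] [4.9 4.9] [ 668.5 -415.4   50. ]
[ 392.1 -412.2   47.3] [3.7 3.7] [ 392.7 -415.2   50. ]
[ 391.3 -233.1   44.7] [1. 1.] [ 391.6 -233.1   50. ]
[ 529.78861249 -322.40481563   47.23943074]
(array([ 92.2, -36.5, 349.8]), array([ -5.19,   1.35, -29.84])) [ 467. -323.  130.]
```

Call:
send_rows([
  [0.012, 0.01, 0, 0.05, 0, 0, 0],
  [0.012, 0.02, 0, 0.1, 0, 0, 0],
  [0.012, 0.092, -0.037, 0.35, -5.2, 1.3, -29.8],
  [0.012, 0.092, -0.037, 0.35, -5.2, 1.3, -29.8],
  [0.012, 0.092, -0.037, 0.35, -5.2, 1.3, -29.8],
  [0.012, 0.092, -0.037, 0.35, -5.2, 1.3, -29.8],
  [0.012, 0.092, -0.037, 0.35, -5.2, 1.3, -29.8],
  [0.012, 0.092, -0.037, 0.35, -5.2, 1.3, -29.8],
  [0.012, 0.092, -0.037, 0.35, -5.2, 1.3, -29.8],
  [0.012, 0.092, -0.037, 0.35, -5.2, 1.3, -29.8],
])

```text
t: 6.35
eef_pos: [468.0, -321.7, 132.4]
eef_rot: [1.315, 1.566, -0.254]
ft_force: [0.1, -0.2, -2.1]
finger_gap: 16.9
```

Run:
```python
from h import *
s=r.get_state();print(s["q"].round(2),s["finger_gap"],s["ft_force"].round(1))
p,Rm=place(-60,57);print(rel(p,Rm))
c=cam("wrist");cv2.imwrite("pics/w4.png",c["img"][:,:,::-1])
```

```text
[-0.68  0.31  1.85  0.    0.98 -0.68] 16.870042889799507 [ 0.1 -0.2 -2.1]
(array([75.4, -1.3,  1.2]), array([ 0.1 ,  0.07, -0.28]))
```

View pics/w4.png

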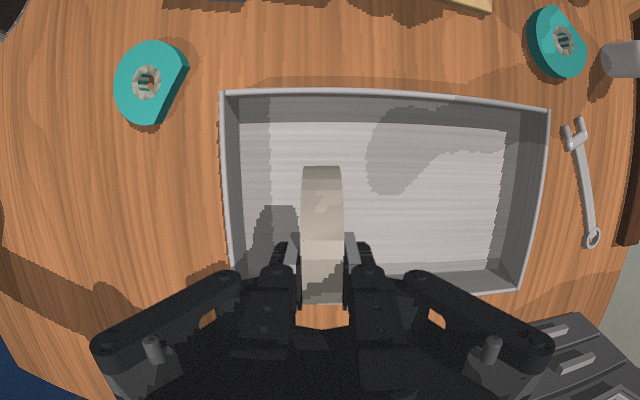

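Call:
send_rows([
  [0.012, 0.03, 0, 0, 0, 0, 0],
  [0.012, 0.055, 0, 0, 0, 0, 0],
  [0.012, 0.068, 0, 0, 0, 0, 0],
  [0.012, 0.074, 0, 0, 0, 0, 0],
  [0.012, 0.074, 0, 0, 0, 0, 0],
  [0.012, 0.074, 0, 0, 0, 0, 0],
])

```text
t: 7.15
eef_pos: [468.6, -323.7, 58.8]
eef_rot: [1.193, 1.565, -0.378]
ft_force: [-0.5, -0.0, -1.3]
finger_gap: 16.8
```

Call:
send_rows([
  [0.03, 0, 0, 0, 0, 0, 0],
  [0.045, 0, 0, 0, 0, 0, 0],
  [0.045, 0, 0, 0, 0, 0, 0],
  [0.045, 0, 0, 0, 0, 0, 0],
  [0.045, -0.02, 0, 0, 0, 0, 0],
  [0.045, -0.06, 0, 0, 0, 0, 0],
  [0.045, -0.12, 0, 0, 0, 0, 0],
  [0.045, -0.15, 0, 0, 0, 0, 0],
  [0.045, -0.15, 0, 0, 0, 0, 0],
])

```text
t: 8.28
eef_pos: [469.6, -324.8, 213.0]
eef_rot: [1.027, 1.557, -0.544]
ft_force: [-0.3, -0.5, -0.5]
finger_gap: 45.1
```

Run:
```python
from h import *
s=r.get_state();print(s["t"],s["finger_gap"],s["ft_force"].round(1),s["eef_pos"])
print(rel(WB+up*138,Rt(-up,n),s))
c=cam("wrist");cv2.imwrite("pics/w5.png",c["img"][:,:,::-1])
c=cam("scene");cv2.imwrite("pics/s5.png",cv2.resize(c["img"][100:320,140:520,::-1],None,fx=2,fy=2))
```

```text
8.275 45.13391800547293 [-0.3 -0.5 -0.5] [ 469.58319552 -324.79167667  213.02341971]
(array([   5.9,   40.1, -447. ]), array([ 5.28, -1.03, 29.31]))
```

View pics/w5.png

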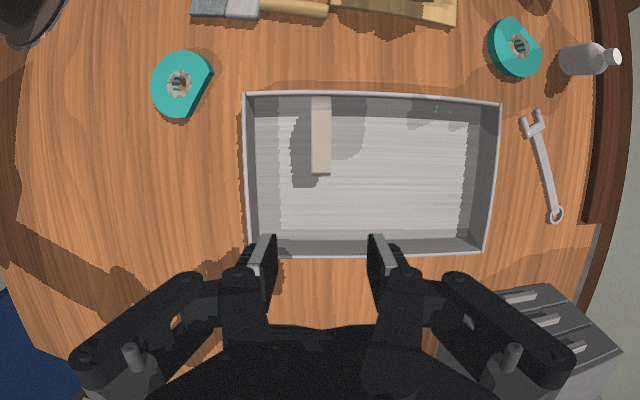

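View pics/s5.png

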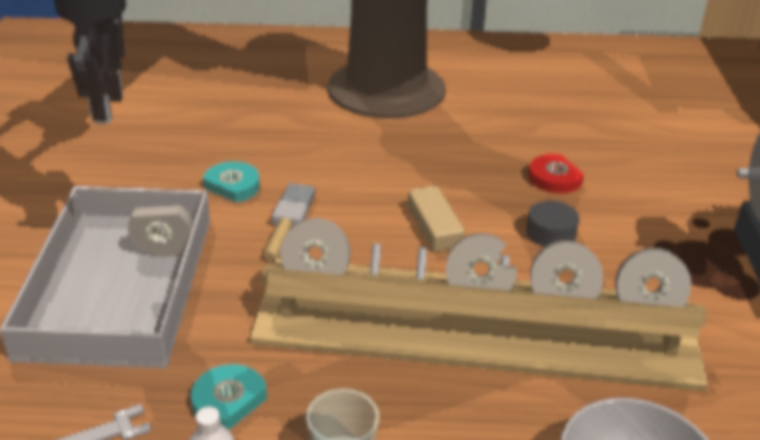

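Call:
send_rows([
  [0.05, 0.006, 0.04, -0.447, 5.3, -1.0, 29.3],
  [0.05, 0.006, 0.04, -0.447, 5.3, -1.0, 29.3],
  [0.05, 0.006, 0.04, -0.447, 5.3, -1.0, 29.3],
  [0.05, 0.006, 0.04, -0.447, 5.3, -1.0, 29.3],
  [0.05, 0.006, 0.04, -0.447, 5.3, -1.0, 29.3],
  [0.05, 0.006, 0.04, -0.447, 5.3, -1.0, 29.3],
  [0.05, 0.006, 0.04, -0.447, 5.3, -1.0, 29.3],
  [0.05, 0.006, 0.04, -0.447, 5.3, -1.0, 29.3],
  [0.05, 0.006, 0.04, -0.447, 5.3, -1.0, 29.3],
  [0.05, 0.006, 0.04, -0.447, 5.3, -1.0, 29.3],
])

```text
t: 9.62
eef_pos: [505.8, 123.5, 199.7]
eef_rot: [1.58, 1.059, -0.085]
ft_force: [-0.3, 0.0, 0.3]
finger_gap: 50.1
```

Run:
```python
from h import *
s=r.get_state();print(s["t"],s["finger_gap"],s["eef_pos"],rel(WB+up*138,Rt(-up,n),s))
c=cam("wrist");cv2.imwrite("pics/w6.png",c["img"][:,:,::-1])
for sg in(1,-1):print("rod tip",proj(c,WB-14*n+15*up+sg*27*yr).round(1))
print("rim",proj(c,WB+40*yr+9*n).round(1),proj(c,WB-40*yr+9*n).round(1))
```

```text
9.625 50.12020544981729 [505.82985349 123.46833548 199.69283189] (array([-2.3,  5.8,  0.9]), array([-0.13, -0.21,  0.66]))
rod tip [313.3 161.1]
rod tip [313.8 220.8]
rim [339.5 144.3] [338.5 228.3]
```

View pics/w6.png

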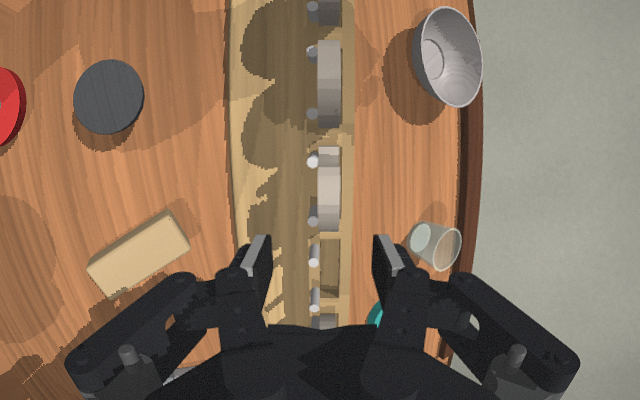

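Call:
send_rows([
  [0.05, -0.002, 0.006, 0.001, 0, -0.2, 0.7],
  [0.05, 0.03, 0.0062, 0.001, 0, -0.2, 0.7],
  [0.05, 0.065, 0.0066, 0.001, 0, -0.2, 0.7],
  [0.05, 0.095, 0.007, 0.001, 0, -0.2, 0.7],
  [0.05, 0.115, 0.0072, 0.001, 0, -0.2, 0.7],
  [0.05, 0.128, 0.0073, 0.001, 0, -0.2, 0.7],
  [0.05, 0.128, 0.0073, 0.001, 0, -0.2, 0.7],
  [0.05, 0.128, 0.0073, 0.001, 0, -0.2, 0.7],
])

```text
t: 10.68
eef_pos: [576.7, 116.6, 94.3]
eef_rot: [1.577, 1.042, -0.091]
ft_force: [-0.5, 0.7, 0.5]
finger_gap: 49.9
```

Run:
```python
from h import *
s=r.get_state();print(s["t"],s["ft_force"].round(1),rel(WB+up*8,Rt(-up,n),s))
```

```text
10.675 [-0.5  0.7  0.5] (array([ 1. , -3.1,  0.6]), array([-0.25, -0.06, -0.28]))
```

Call:
send_rows([
  [0.05, 0.001, -0.003, 0, 0, 0, 0],
  [0.05, 0.001, -0.003, 0, 0, 0, 0],
  [0.05, 0.001, -0.003, 0, 0, 0, 0],
])

```text
t: 11.05
eef_pos: [574.3, 117.6, 91.7]
eef_rot: [1.577, 1.042, -0.089]
ft_force: [-0.3, 0.7, -0.1]
finger_gap: 50.0
```

Run:
```python
from h import *
s=r.get_state();print(s["t"],s["ft_force"].round(1),rel(WB+up*8,Rt(-up,n),s))
c=cam("wrist");cv2.imwrite("pics/w7.png",c["img"][:,:,::-1])
```

```text
11.05 [-0.3  0.7 -0.1] (array([-0. ,  0.3,  1.4]), array([-0.17, -0.1 , -0.27]))
```

View pics/w7.png

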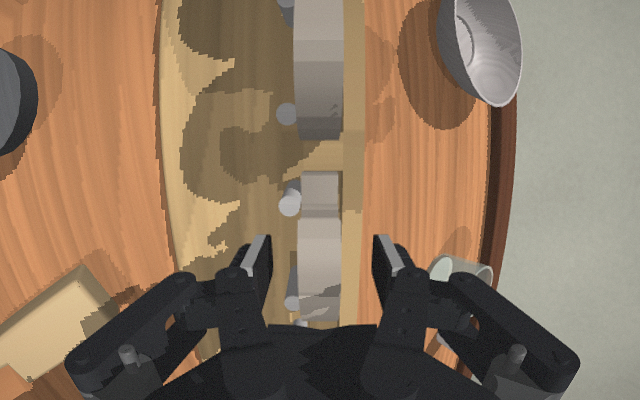

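The notch shows at (320,215), so this is wheel_b, and it sits centred between the jaws. I'll close, then pull.

Call:
send_rows([
  [0.015, 0, 0, 0, 0, 0, 0],
  [0.012, 0, 0, 0, 0, 0, 0],
  [0.012, 0, 0, 0, 0, 0, 0],
  [0.012, 0, 0, 0, 0, 0, 0],
  [0.012, 0, 0, 0, 0, 0, 0],
  [0.012, 0, 0, 0, 0, 0, 0],
], grip_force=60)

```text
t: 11.85
eef_pos: [574.3, 117.5, 91.5]
eef_rot: [1.577, 1.043, -0.089]
ft_force: [-3.6, 0.7, 5.0]
finger_gap: 17.5
```

Call:
send_rows([
  [0.012, -0.015, 0, 0, 0, 0, 0],
  [0.012, -0.04, 0, 0, 0, 0, 0],
  [0.012, -0.07, 0, 0, 0, 0, 0],
  [0.012, -0.1, 0, 0, 0, 0, 0],
  [0.012, -0.13, 0, 0, 0, 0, 0],
  [0.012, -0.16, 0, 0, 0, 0, 0],
  [0.012, -0.16, 0, 0, 0, 0, 0],
])

```text
t: 12.72
eef_pos: [494.5, 125.0, 231.3]
eef_rot: [1.579, 1.04, -0.087]
ft_force: [0.2, -0.2, -2.7]
finger_gap: 16.6
```

Run:
```python
from h import *
s=r.get_state();print(s["t"],s["finger_gap"],s["ft_force"].round(1),s["eef_pos"].round(1))
c=cam("scene");cv2.imwrite("pics/s8.png",cv2.resize(c["img"][100:320,140:520,::-1],None,fx=2,fy=2))
p,Rm=place(63,130,-10);print(rel(p,Rm),p)
```

```text
12.725 16.597167758350572 [ 0.2 -0.2 -2.7] [494.5 125.  231.3]
(array([154.9,  70.2, 446.9]), array([ -5.34,   1.25, -30.27])) [ 590. -333.  130.]
```

View pics/s8.png

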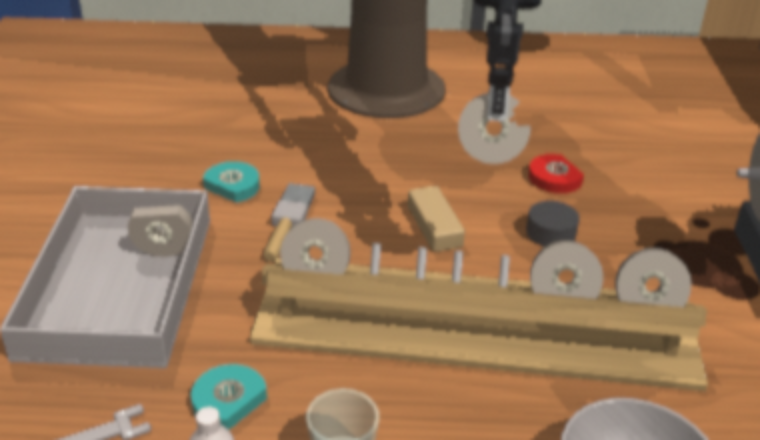

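Call:
send_rows([
  [0.012, 0, 0, 0.04, 0, 0, 0],
  [0.012, 0, 0, 0.1, 0, 0, 0],
  [0.012, 0, 0, 0.16, 0, 0, 0],
  [0.012, 0, 0, 0.22, 0, 0, 0],
  [0.012, 0, 0, 0.28, 0, 0, 0],
  [0.012, 0, 0, 0.34, 0, 0, 0],
  [0.012, 0.155, 0.07, 0.447, -5.3, 1.3, -30.3],
  [0.012, 0.155, 0.07, 0.447, -5.3, 1.3, -30.3],
  [0.012, 0.155, 0.07, 0.447, -5.3, 1.3, -30.3],
  [0.012, 0.155, 0.07, 0.447, -5.3, 1.3, -30.3],
  [0.012, 0.155, 0.07, 0.447, -5.3, 1.3, -30.3],
  [0.012, 0.155, 0.07, 0.447, -5.3, 1.3, -30.3],
  [0.012, 0.155, 0.07, 0.447, -5.3, 1.3, -30.3],
  [0.012, 0.155, 0.07, 0.447, -5.3, 1.3, -30.3],
])

```text
t: 14.52
eef_pos: [589.8, -333.1, 132.2]
eef_rot: [0.938, 1.569, -0.634]
ft_force: [-0.3, -0.9, -1.2]
finger_gap: 17.0
```

Run:
```python
from h import *
s=r.get_state();print(s["q"].round(2),s["finger_gap"],s["ft_force"].round(1))
p,Rm=place(63,58,-10);print(rel(p,Rm))
c=cam("wrist");cv2.imwrite("pics/w9.png",c["img"][:,:,::-1])
```

```text
[-0.58  0.5   1.57 -0.    1.06 -0.58] 17.018775871653784 [-0.3 -0.9 -1.2]
(array([74.2,  0.1, -0.2]), array([-0.02,  0.06, -0.09]))
```

View pics/w9.png

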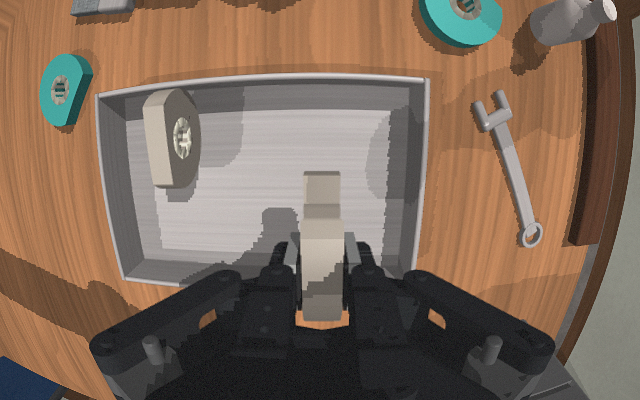

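Call:
send_rows([
  [0.012, 0.03, 0, 0, 0, 0, 0],
  [0.012, 0.055, 0, 0, 0, 0, 0],
  [0.012, 0.068, 0, 0, 0, 0, 0],
  [0.012, 0.074, 0, 0, 0, 0, 0],
  [0.012, 0.074, 0, 0, 0, 0, 0],
  [0.012, 0.074, 0, 0, 0, 0, 0],
])

```text
t: 15.32
eef_pos: [590.6, -333.7, 57.0]
eef_rot: [0.919, 1.57, -0.652]
ft_force: [0.2, 0.1, -1.4]
finger_gap: 17.3
```

Call:
send_rows([
  [0.03, 0, 0, 0, 0, 0, 0],
  [0.045, 0, 0, 0, 0, 0, 0],
  [0.045, 0, 0, 0, 0, 0, 0],
  [0.045, 0, 0, 0, 0, 0, 0],
  [0.045, -0.02, 0, 0, 0, 0, 0],
  [0.045, -0.06, 0, 0, 0, 0, 0],
  [0.045, -0.12, 0, 0, 0, 0, 0],
  [0.045, -0.18, 0, 0, 0, 0, 0],
  [0.045, -0.18, 0, 0, 0, 0, 0],
  [0.045, -0.18, 0, 0, 0, 0, 0],
  [0.045, -0.18, 0, 0, 0, 0, 0],
  [0.045, -0.18, 0, 0, 0, 0, 0],
  [0.045, -0.18, 0, 0, 0, 0, 0],
])

```text
t: 16.95
eef_pos: [589.4, -332.9, 234.2]
eef_rot: [-2.132, 1.567, 2.58]
ft_force: [-0.0, -0.4, -0.4]
finger_gap: 45.2
```

Run:
```python
from h import *
s=r.get_state();print(s["t"],s["finger_gap"],s["ft_force"].round(1),s["eef_pos"])
c=cam("wrist");cv2.imwrite("pics/w10.png",c["img"][:,:,::-1])
c=cam("scene");cv2.imwrite("pics/s10.png",cv2.resize(c["img"][100:320,140:520,::-1],None,fx=2,fy=2))
```

```text
16.95 45.17707638022366 [-0.  -0.4 -0.4] [ 589.38510505 -332.89365716  234.22619139]
```

View pics/w10.png

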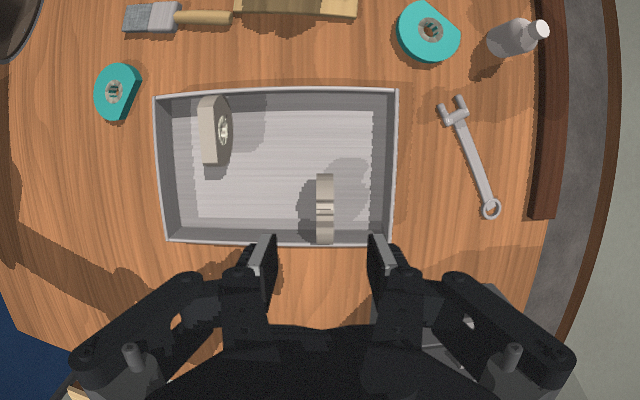

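View pics/s10.png

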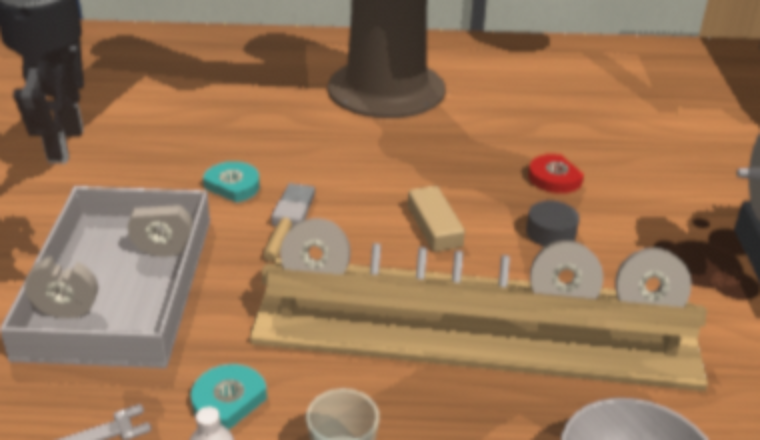

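Both wheels stand on edge in the tray: d against the +y wall, b near the -y wall. I'll wait and check that they are at rest.

Call:
send_rows([
  [0.045, 0, 0, 0, 0, 0, 0],
  [0.045, 0, 0, 0, 0, 0, 0],
  [0.045, 0, 0, 0, 0, 0, 0],
  [0.045, 0, 0, 0, 0, 0, 0],
  [0.045, 0, 0, 0, 0, 0, 0],
  [0.045, 0, 0, 0, 0, 0, 0],
  [0.045, 0, 0, 0, 0, 0, 0],
  [0.045, 0, 0, 0, 0, 0, 0],
  [0.045, 0, 0, 0, 0, 0, 0],
  [0.045, 0, 0, 0, 0, 0, 0],
  [0.045, 0, 0, 0, 0, 0, 0],
  [0.045, 0, 0, 0, 0, 0, 0],
  [0.045, 0, 0, 0, 0, 0, 0],
  [0.045, 0, 0, 0, 0, 0, 0],
  [0.045, 0, 0, 0, 0, 0, 0],
  [0.045, 0, 0, 0, 0, 0, 0],
])

```text
t: 19.05
eef_pos: [589.9, -333.2, 235.7]
eef_rot: [-2.063, 1.569, 2.649]
ft_force: [-0.1, -0.8, 0.8]
finger_gap: 45.3
```

Run:
```python
from h import *
c=cam("wrist");cv2.imwrite("pics/w11.png",c["img"][:,:,::-1])
a=cv2.imread("pics/w10.png").astype(int);d=np.abs(a-c["img"][:,:,::-1]).sum(2)
print("wrist diff in tray",(d[90:240,155:400]>90).sum())
s=cam("scene");cv2.imwrite("pics/s11.png",cv2.resize(s["img"][100:320,140:520,::-1],None,fx=2,fy=2))
t=cam("top");cv2.imwrite("pics/t11.png",cv2.resize(t["img"][100:270,160:500,::-1],None,fx=2.3,fy=2.3))
# bores in scene on inner upper faces
for nme,uv in(("d",(158,232)),("b",(60,291))):
    print(nme,(plane(s,np.array(uv)/2+[140,100],45)-TC).round(0))
t0=cv2.imread("pics/top0.png").astype(int);dd=np.abs(t0-t["img"][:,:,::-1]).sum(2)>120
for nm,(u,v) in dict(tin=(225,236),bar=(288,239),brush=(367,237),wa=(349,166),wc=(227,155),we=(188,152)).items():print(nm,dd[v-18:v+18,u-18:u+18].sum())
```

```text
wrist diff in tray 1240
d [-46.  43.  45.]
b [ 72. -46.  45.]
tin 0
bar 0
brush 0
wa 12
wc 0
we 0
```

View pics/s11.png

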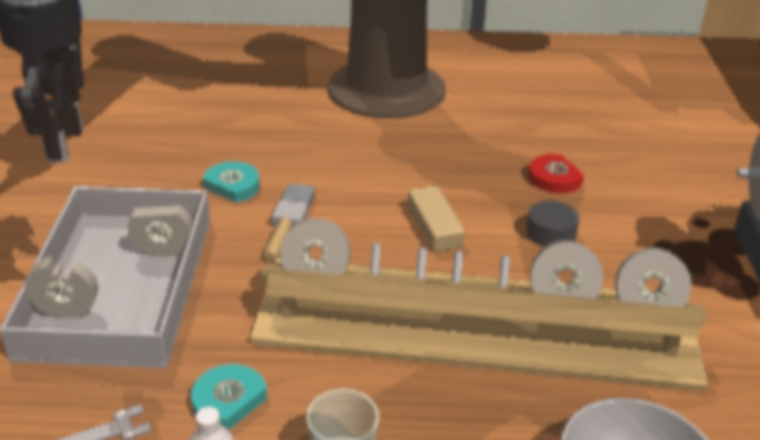

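View pics/t11.png

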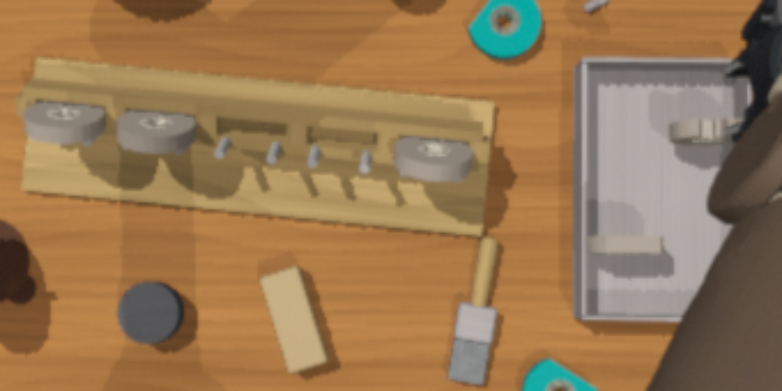

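Run:
```python
from h import *
a=cv2.imread("pics/s10.png").astype(int);b=cv2.imread("pics/s11.png").astype(int)
print("tray",(np.abs(a-b).sum(2)[185:365,0:215]>60).sum(), "rack",(np.abs(a-b).sum(2)[185:365,215:720]>60).sum())
print(np.abs(a-b).sum(2)[185:365,0:215].max(), r.get_state()["ft_force"])
```

```text
tray 0 rack 0
41 [0.05530318 0.26679225 0.05021738]
```

Nothing moved over 2 s in the scene view. I'm handing in.

Run:
```python
from station import r
print(r.finish_job())
```

```text
the job is handed in; nothing more can be done
None
```

I took both damaged wheels out along the lean and put them in the scrap tray, then handed the job in at about 19 s of the 72 s allowed. The hand-in gave no verdict. These were wheel_d (snapped edge, second slot from the tray end) and wheel_b (bite, middle slot).

**Wheels in the tray:** Both rolled after release and came to rest standing on edge. Wheel_d's centre is about (-46, +43) mm from the tray centre, near the +y wall. Wheel_b's is about (+72, -46) mm, near the -y wall. Both are about 45 mm high if they stand upright on the floor; I took that height from the wheel size and did not measure it.

**At rest:** Two scene pictures 2 s apart show no change in the tray or the rack. The wrist pictures differed by 1240 pixels in the tray area; I put that down to slight camera movement, but did not check it.

**Left undisturbed:** Before-and-after top views show no change at the tin, the bar, the brush or two of the sound wheels. The sound wheel nearest the tray showed 12 changed pixels, which is probably shadow because its neighbour is gone. The gripper is clear of everything.

**Calibration:** The tray corners disagreed by up to 5 mm between the two views. The text heights for the bores and rods matched to about 1 mm.

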